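# Pack the hand-stitching caddy

## Task

Put the hand-stitching kit away in its caddy, each piece sitting fully down in the pocket cut for it: the full thread spool standing in the round well, the awl lying in the longest slot, the four-prong pricking iron lying in the shorter slot and the wax bar flat in the rectangular pocket. Leave the empty thread core and the round hole punch where they are on the bench.

Things in the scene. Friction and masses are not known exactly. Their poses are not given: they have to be found in the camera images.
- spool: Full spool of cream thread, standing: winding 48 mm across, on a cardboard tube 26 mm across and 60 mm high that pokes out 3 mm at both ends. Origin: centre of its underside, z up.
- awl: Stitching awl, lying: dark wooden octagonal handle (28 mm across flats for 66 mm of length, then a 20 mm neck), brass ferrule, thin steel point; 120 mm long. Origin on its axis at mid-length; x along the axis towards the point, thick part from x = -60 to +6 mm, centre of mass at x = -20 mm. Axis 14 mm above what it lies on.
- iron: Four-prong pricking iron, lying: dark steel, square 11 mm shank that flares at one end to a flat head 22 mm wide with four prongs; 92 mm long. Origin on its axis at mid-length; x along the axis towards the prongs (shank from x = -46 to +22 mm, head from +22 to +46 mm); centre of mass at about x = -6 mm. The axis is 5.5 mm above what it lies on.
- wax: Beeswax bar, a plain yellowish brick 70 mm (its x) by 42 mm (its y) by 30 mm high. Origin: centre of its underside, z up.
- empty_core: Empty thread core: a bare cardboard tube, standing, 26 mm across, 60 mm high, no thread on it. Stays where it is. Origin: centre of its underside.
- punch: Round hole punch, lying: dark steel, the same square 11 mm shank and 92 mm length as the pricking iron, but ending in a plain round tube 10 mm across, with no flare and no prongs. Stays where it is. Origin on its axis at mid-length; x along the axis towards the round end; axis 5.5 mm above the bench.
- spool_block: Block for the spool. Fixed beech block 148 x 76 x 20 mm, one of four side by side in a low caddy (walls 28 mm above the bench). Origin: centre of its underside, 6 mm above the bench; x along it. Pocket: round well 64 mm across, 14 mm deep, central; floor 6 mm above the origin. Cork strip with needles at one end.
- awl_block: Block for the awl. Fixed beech block 148 x 76 x 20 mm, one of four side by side in a low caddy (walls 28 mm above the bench). Origin: centre of its underside, 6 mm above the bench; x along it. Pocket: the longest slot, 136 x 46 mm, 14 mm deep, central; floor 6 mm above the origin. Over the middle 64 mm of its length an equally deep finger trough crosses the block's whole width.
- iron_block: Block for the pricking iron. Fixed beech block 148 x 76 x 20 mm, one of four side by side in a low caddy (walls 28 mm above the bench). Origin: centre of its underside, 6 mm above the bench; x along it. Pocket: the shorter slot, 108 x 40 mm, 14 mm deep, central; floor 6 mm above the origin. Over the middle 56 mm of its length an equally deep finger trough crosses the block's whole width.
- wax_block: Block for the wax bar. Fixed beech block 148 x 76 x 20 mm, one of four side by side in a low caddy (walls 28 mm above the bench). Origin: centre of its underside, 6 mm above the bench; x along it. Pocket: plain rectangle 86 x 58 mm, 14 mm deep, central; floor 6 mm above the origin.
Not all that is in view belongs to the job. What is shaped like the wax but red is not meant. Leave any purple look-alike of the iron alone.

How it is judged:
By the outcome, as a careful person would: the job done as asked, in the order asked, and still so for the second after the job is handed in, with the robot touching nothing.
It also fails if it takes over 120 s, if anything falls off the work surface, if the arm or the gripper's body presses on something with over 40 N, if the wrist force passes 120 N, or if a joint passes its speed limit or range.

## Robot

A 6-joint arm with a two-finger parallel gripper is mounted at the origin on the work surface. World frame = base frame: x ahead of the robot, y to its left, z up, the work surface at z = 0. Lengths are in m, angles in degrees, forces in N, time in s.
With the tool pointing down it reaches from about 0.3 to 0.775 m from the base axis. Payload 14.6 kg.
Tool frame: the origin (TCP) lies midway between the tips of the shut fingers; the grasp point (between the pads) lies 19 mm behind it (grasp_offset is the distance from the TCP to the grasp point, in m); z points along the fingers, y is the direction in which the jaws open and shut (so a half turn about z gives the same grasp; the last joint's range is limited). The gripper opens to 94 mm and grips with 3 to 60 N. Pads are 16 mm wide; open, the fingers measure 119 mm over their backs; the gripper's body (75 mm by 177 mm) begins 78 mm behind the grasp point.
Start: joints at [-69.649, 17.183, 87.147, -0, 75.671, -3.816], TCP at [0.225, -0.502, 0.205] pointing down, gripper open.
Joint ranges: [-173.82, 173.82], [-45.26, 126.66], [13.44, 144.39], [-59.66, 239.66], [0, 175.72], [-146.38, 146.38]. Speed limits (degrees/s): [127.2, 127.2, 147.25, 180, 180, 180].

## Interface

Orientations are given as [roll, pitch, yaw] about the fixed x, y, z axes, in that order (R = Rz(yaw) Ry(pitch) Rx(roll)).
In Python, from cell import get_state, get_image, hand_in, recognise, landmark_of, grasp_offset gives the robot as it stands.
- The arm moves only by the tool drive_tool, never from a script. Its argument "plan" is text: rows parted by semicolons, each of 4 numbers parted by spaces: the shift along the tool's x, y, z in mm, then the turn about the tool's z in rad. A call has 1 to 20 rows; each row is the pose to reach, as a shift and turn from the pose measured when the call began, along the tool's axes at that moment; what a row does not reach only later rows make up. A row lasts 1/10 s, in which the tool goes at most 50 mm and 8.59 degrees, less where a joint would pass 70% of its speed; a pose out of reach is approached as far as the arm can. A call with a gripper value outside its range is refused whole. "jaw" is the opening in per cent of the stroke, from 0 (shut) to 100 (fully open), set as the call begins (left out, the last holds). The fingers move at their own pace and stop on an object; the grip force is fixed at half the most. Time passes only in rows, so rows that repeat a pose let the fingers close. It gives the time, the measured TCP pose, the force and the opening at its end, in the units of the state.
- get_state(): the state, without advancing time (a new reading comes with each control period).
- get_image(name): name is "scene" or "top" or "wrist"; returns a dict with "pixels" (400x640x3 uint8, red, green, blue), "depth" (400x640 float32, m along the optical axis (not along the pixel's ray), 0 where there is no reading), "fx", "fy", "cx", "cy" (pixels), "R" (3x3) and "t" (3): a world point X has camera coordinates R X + t. Camera axes: x right, y down, z forward; pixel columns grow to the right and rows downward; lengths in m; the calibration is good to about 2 mm. A picture is of the moment at which its call begins.
- hand_in(): hands the job in, once; it reports no verdict.
Trained networks look in the newest picture that a camera, given by its name, has taken for a name from the list of things; names that differ only in an ending like _2 or _b are one class to them, and where a whole thing is asked for, a point or a joint stands for the part that bears it (a point fixed in the world has none). Each returns a list of dicts, best first, with "confidence" (0 to 1); they miss things now and then, are a little off and sometimes report something else, mostly with a low value. They report only what shows in the picture. A call takes as long as a camera call. They do not tell look-alikes from the thing itself.
- recognise(camera, thing): "position" ([x, y, z] in m, in world coordinates, good to about 4 mm: the middle of the surface that is visible of it).
- landmark_of(camera, thing): "position" ([x, y, z] in m, in world coordinates, good to about 4 mm: a listed point, or the origin of a listed thing).
The state is a dict: "time": time; "joint_positions": joint angles; "qd": joint speeds; "tau": joint torques, N m; "tool_pos": TCP position; "orientation": TCP orientation; "contact_force": force on the tool from outside, world axes, zero at the start; "moment": the same for the moment, N m; "opening": opening from 0.0 (shut) to 1.0 (fully open).
Only numpy, scipy, OpenCV 4.12 (cv2) and the standard library are available. Lean on these libraries where they do the work, as an engineer would, in place of code of your own. Each camera call takes 0.05 s, during which the arm holds its last target. There are 200 camera calls.

## Working session

There is one attempt and no reset: what is moved stays moved. The work goes in short steps, Python scripts to look and compute and a tool call to move; the robot and the scene stay as the last step left them, time stands still between calls to the robot, and variables do not carry over. Pictures are saved under pics/ and viewed, about 12 in all and at most 16, crops included, and the job is handed in when it is done.

Besides the shell and the picture viewer there is one more tool, called after ">>>" as name(argument=value, ...) on one line, values as JSON. drive_tool: Moves the arm, as the interface text tells. Its arguments: {"type":"object","properties":{"plan":{"type":"string"},"jaw":{"type":"number"}},"required":["plan"]}

```bash
ls; mkdir -p pics; cat > h.py <<'E'
import numpy as np, cv2
from cell import *
def shot(cam,name):
    im=get_image(cam); cv2.imwrite(f'pics/{name}.png',im['pixels'][:,:,::-1]); np.savez(f'pics/{name}.npz',**im); return im
def world(im,u,v,z=None):
    R,t=np.array(im['R']),np.array(im['t'])
    ray=np.array([(u-im['cx'])/im['fx'],(v-im['cy'])/im['fy'],1])
    if z is None: return R.T@(ray*im['depth'][int(v),int(u)]-t)
    c=-R.T@t; d=R.T@ray; return c+d*(z-c[2])/d[2]
def cloud(im):
    R,t=np.array(im['R']),np.array(im['t'])
    v,u=np.mgrid[:400,:640]; d=im['depth']
    P=np.stack([(u-im['cx'])/im['fx']*d,(v-im['cy'])/im['fy']*d,d],-1)
    return (P-t)@R
def pix(im,X):
    c=np.array(im['R'])@np.array(X)+np.array(im['t']); return (im['cx']+im['fx']*c[0]/c[2],im['cy']+im['fy']*c[1]/c[2])
E
python3 - <<'E'
from h import *
for c in ['top','scene']: 
    im=shot(c,c+'0')
im=get_image('top')
for n in 'spool awl iron wax empty_core punch spool_block awl_block iron_block wax_block'.split():
    for f in (recognise,landmark_of):
        print(n,f.__name__[:4],[(np.round(r['position'],3).tolist(),round(r['confidence'],2),np.round(pix(im,r['position'])).tolist()) for r in f('top',n)][:4])
s=get_state(); print(s['time'],s['tool_pos'],s['orientation'],s['contact_force'],grasp_offset)
E
```

```text
pics
spool call [([0.432, -0.287, 0.054], 0.57, [435.0, 248.0])]
spool call [([0.434, -0.29, -0.002], 0.6, [431.0, 249.0])]
awl call [([0.466, -0.112, 0.025], 0.58, [357.0, 234.0])]
awl call [([0.447, -0.112, 0.012], 0.7, [357.0, 243.0])]
iron call [([0.44, 0.101, 0.006], 0.74, [268.0, 246.0]), ([0.434, -0.004, 0.011], 0.45, [311.0, 248.0])]
iron call [([0.427, -0.005, 0.004], 0.68, [312.0, 251.0]), ([0.434, 0.103, -0.0], 0.55, [267.0, 249.0])]
wax call [([0.493, -0.433, 0.03], 0.68, [494.0, 222.0]), ([0.588, -0.358, 0.027], 0.57, [460.0, 183.0])]
wax call [([0.594, -0.361, -0.003], 0.74, [457.0, 183.0]), ([0.492, -0.437, 0.002], 0.65, [491.0, 224.0])]
empty_core call [([0.568, 0.34, 0.046], 0.64, [165.0, 191.0]), ([0.442, 0.098, 0.005], 0.18, [269.0, 245.0])]
empty_core call [([0.571, 0.347, -0.002], 0.58, [169.0, 193.0])]
punch call [([0.455, 0.28, 0.01], 0.78, [193.0, 240.0])]
punch call [([0.455, 0.285, 0.007], 0.48, [191.0, 240.0])]
spool_block call [([0.653, -0.009, 0.031], 0.78, [313.0, 157.0])]
spool_block call [([0.654, -0.014, 0.007], 0.88, [316.0, 159.0])]
awl_block call [([0.659, 0.067, 0.013], 0.92, [283.0, 156.0]), ([0.568, 0.342, 0.045], 0.37, [164.0, 191.0])]
awl_block call [([0.659, 0.066, 0.007], 0.95, [283.0, 157.0])]
iron_block call [([0.647, -0.085, 0.012], 0.57, [345.0, 161.0])]
iron_block call [([0.645, -0.086, 0.007], 0.94, [345.0, 162.0])]
wax_block call [([0.662, 0.148, 0.026], 0.88, [249.0, 154.0]), ([0.464, -0.113, 0.025], 0.32, [358.0, 235.0]), ([0.652, -0.009, 0.028], 0.29, [314.0, 157.0])]
wax_block call [([0.657, 0.147, 0.005], 0.58, [250.0, 158.0])]
1.15 [ 0.22517636 -0.50177861  0.20546439] [ 1.79999531e+02 -6.95231771e-04  2.41683887e+01] [-0.64928425 -0.04605951 -0.55500257] 0.0188
```

View pics/top0.png

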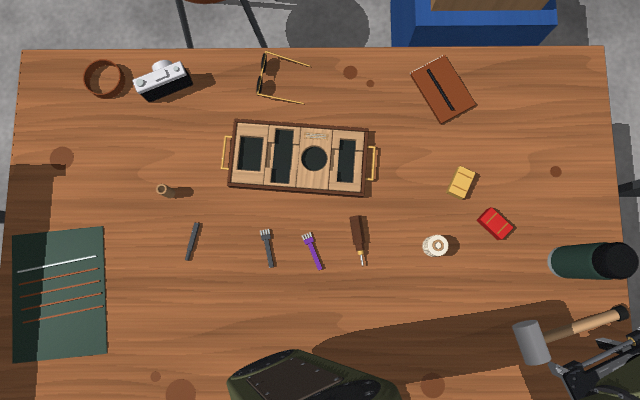

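View pics/scene0.png

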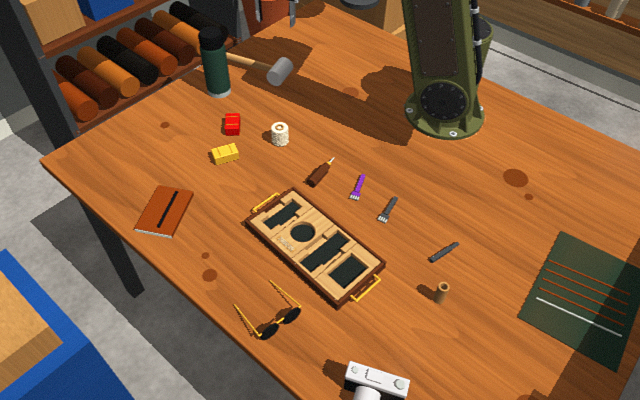

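Top view: spool (435,246), awl (359,240), gray iron (267,247), purple look-alike (313,251), yellow wax (461,182), red look-alike (496,223), punch (193,240), core (170,190). The caddy pockets, left to right, are wax (251,153), awl (284,156), spool (314,158) and iron (347,160). The gray flared iron and the yellow brick fit the descriptions. I'll check both in a crop and measure their poses.

```bash
python3 - <<'E'
from h import *
im=dict(np.load('pics/top0.npz')); P=cloud(im)
px=im['pixels'][:,:,::-1]
a=cv2.resize(px[205:285,180:340],None,fx=4.5,fy=4.5,interpolation=cv2.INTER_CUBIC)
b=cv2.resize(px[155:260,420:525],(360,360),interpolation=cv2.INTER_CUBIC)
c=np.zeros((600,760,3),np.uint8);
a=a[:, :720]; c[:a.shape[0],:a.shape[1]]=a[:600]; 
b=cv2.resize(b,(235,235)); c[362:597,:235]=b
k=cv2.resize(px[112:200,215:385],(450,233),interpolation=cv2.INTER_CUBIC); c[362:595,250:700]=k
cv2.imwrite('pics/crop1.png',c)
print('bench z',np.median(P[270:290,200:300,2]))
for n,(u0,v0,u1,v1),zm in [('spool',(410,225,460,270),.02),('awl',(340,205,380,275),.006),('iron',(255,222,285,275),.004),('purple',(296,228,330,276),.004),('wax',(440,160,483,203),.012),('red',(474,202,520,245),.012),('caddy',(205,105,390,205),.015)]:
    Q=P[v0:v1,u0:u1].reshape(-1,3); d=im['depth'][v0:v1,u0:u1].ravel(); m=(Q[:,2]>zm)&(d>0); Q=Q[m]
    r=cv2.minAreaRect((Q[:,:2]*1000).astype(np.float32)); 
    print(n,m.sum(),'mean',Q.mean(0).round(4),'zmax',np.percentile(Q[:,2],95).round(4),'rect',np.round(r[0],1),np.round(r[1],1),round(r[2],1))
    e,V=np.linalg.eigh(np.cov(Q[:,:2].T)); print('   pca',np.degrees(np.arctan2(V[1,1],V[0,1])).round(1))
E
```

```text
bench z -0.0002893831158262644
spool 422 mean [ 0.4381 -0.2883  0.0539] zmax 0.0612 rect [ 438.9 -291.4] [47.7 47.5] 29.5
   pca 104.3
awl 448 mean [ 0.4668 -0.1131  0.0239] zmax 0.03 rect [ 470.8 -123.9] [148.5  53.1] 14.3
   pca -171.6
iron 237 mean [0.4376 0.1016 0.0093] zmax 0.013 rect [437.2  98.5] [ 60.7 122.7] 83.7
   pca -170.1
purple 228 mean [ 0.4311 -0.0046  0.0094] zmax 0.0133 rect [425.7  -6.3] [ 77.8 105.1] 87.6
   pca -159.8
wax 563 mean [ 0.5896 -0.3599  0.0292] zmax 0.0335 rect [ 590.6 -362.1] [42.8 71.5] 64.0
   pca 154.2
red 603 mean [ 0.4908 -0.4359  0.029 ] zmax 0.0335 rect [ 491.6 -438.3] [70.2 44.1] 44.0
   pca -136.7
caddy 6167 mean [0.6531 0.0293 0.0251] zmax 0.0297 rect [654.6  29. ] [372.  169.4] 85.4
   pca 85.4
```

View pics/crop1.png

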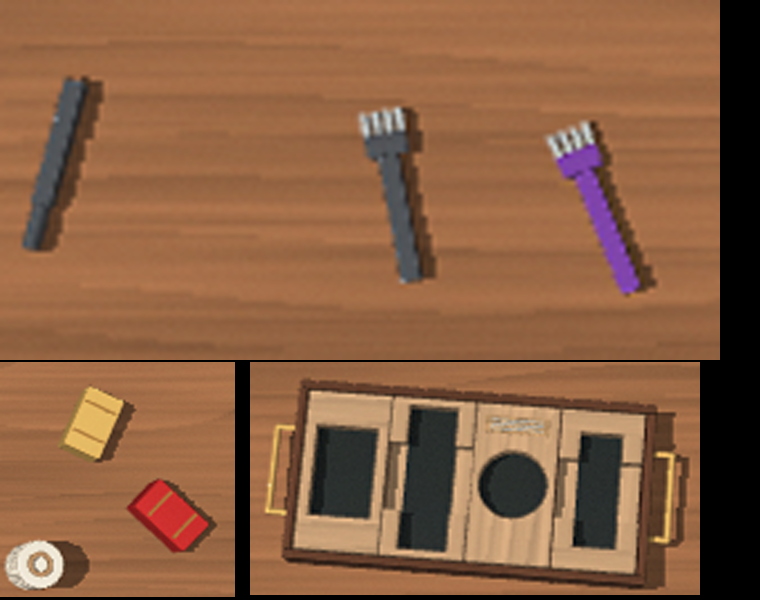

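Crop check: the gray iron with the flared four-prong head (centre about (267,247)) is the one to take. The purple one (313,251) and the prongless punch (193,240) stay. Yellow wax (461,182) yes, red (496,223) no. Next: pocket measurement and the first approach.

```bash
cat >> h.py <<'E'
def go(x,y,z,yaw):
    s=get_state(); p=np.array(s['tool_pos']); o=np.radians(s['orientation'])
    from scipy.spatial.transform import Rotation as Ro
    R=Ro.from_euler('xyz',o).as_matrix()
    d=R.T@(np.array([x,y,z])-p)*1000
    t=(s['orientation'][2]-yaw+90)%180-90
    print('shift',d.round(1),'turn',np.radians(t).round(4),'deg',round(t,1),'| now',p.round(4),s['orientation'].round(1),'t',round(s['time'],1),'open',s['opening'])
E
python3 - <<'E'
from h import *
im=dict(np.load('pics/top0.npz')); P=cloud(im); g=im['pixels'].max(2)
m=np.zeros((400,640),np.uint8); m[115:200,228:372]=((g<75))[115:200,228:372]
n,l,st,c=cv2.connectedComponentsWithStats(m)
for i in range(1,n):
    if st[i,4]<150: continue
    v,u=np.where(l==i); Q=P[v,u]
    Qr=np.array([world(im,a,b,.026) for a,b in zip(u,v)])
    r=cv2.minAreaRect((Qr[:,:2]*1000).astype(np.float32)); print(st[i],np.median(Q[:,2]).round(4),np.round(r[0],1),np.round(r[1],1),round(r[2],1))
print((-im['R'].T@im['t']).round(3))
go(.4385,-.290,.25,0)
E
```

```text
[271 129  22  55 938] 0.0125 [656.6  67.7] [ 44.3 131.7] 85.3
[238 137  25  34 724] 0.0124 [662.7 145.7] [53.6 81.2] 85.4
[337 140  18  43 645] 0.0126 [644.  -86.4] [ 37.  103.2] 85.6
[301 146  26  25 474] 0.0125 [650.2  -9.1] [57.5 58.5] 26.2
[229 186 135  12 229] 0.0175 [569.1  33.5] [321.4   4.6] 85.4
[ 0.387 -0.035  1.073]
shift [ 281.3 -105.9  -44.5] turn 0.4218 deg 24.2 | now [ 0.2252 -0.5018  0.2055] [180.   -0.   24.2] t 1.1 open 0.9956647409479399
```

>>> drive_tool(plan="281 -106 -45 0.42;281 -106 -45 0.42;281 -106 -45 0.42;281 -106 -45 0.42;281 -106 -45 0.42;281 -106 -45 0.42;281 -106 -45 0.42;281 -106 -45 0.42;281 -106 -45 0.42;281 -106 -45 0.42", jaw=100)

```text
time: 2.15
tool_pos: [0.4372, -0.2911, 0.2502]
orientation: [-180.0, 0.0, 0.0]
contact_force: [-0.4, -0.9, -0.6]
opening: 0.997
```

```bash
python3 - <<'E'
from h import *
im=shot('wrist','w1'); P=cloud(im)
Q=P.reshape(-1,3); d=im['depth'].ravel()
m=(d>0)&(Q[:,2]>.04)&(Q[:,2]<.066)&(np.hypot(Q[:,0]-.4385,Q[:,1]+.29)<.05); Q=Q[m]
print(m.sum(),cv2.minEnclosingCircle((Q[:,:2]*1000).astype(np.float32)),Q.mean(0),Q[:,2].max())
T=Q[Q[:,2]>.0585]; print('top',len(T),cv2.minEnclosingCircle((T[:,:2]*1000).astype(np.float32)))
go(.4385,-.290,.023,0)
E
```

```text
1590 ((438.1261291503906, -288.7327575683594), 24.33705711364746) [ 0.43991619 -0.28875794  0.05703452] 0.06251629106288349
top 332 ((437.92034912109375, -288.3686828613281), 22.78004264831543)
shift [  1.4  -1.  227.2] turn 0.0 deg 0.0 | now [ 0.4372 -0.291   0.2502] [-180.    0.    0.] t 2.2 open 1.002339649668331
```

View pics/w1.png

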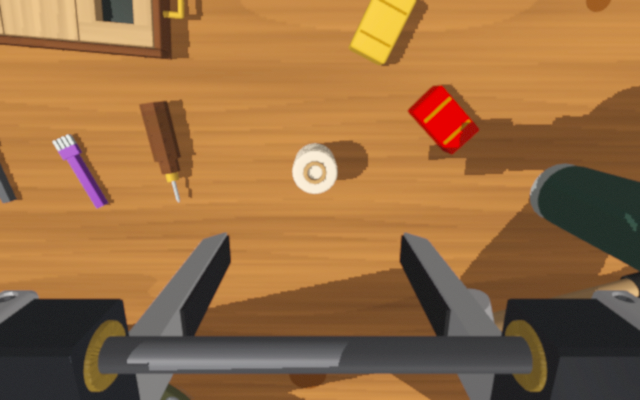

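The wrist view shows the spool at (315,170), standing clear of everything. The fit gives (438.1, -288.7) mm with a 24.3 mm radius, which matches the known size. I'll descend and grip.

>>> drive_tool(plan="1 -2 50 0;1 -2 100 0;1 -2 145 0;1 -2 185 0;1 -2 210 0;1 -2 222 0;1 -2 227 0;1 -2 227 0;1 -2 227 0")

```text
time: 3.1
tool_pos: [0.4387, -0.2896, 0.0245]
orientation: [179.9, -0.1, -0.0]
contact_force: [0.0, 0.1, 1.4]
opening: 1.001
```

>>> drive_tool(plan="0 0 0 0;0 0 0 0;0 0 0 0;0 0 0 0;0 0 0 0;0 0 0 0;0 0 0 0;0 0 0 0;0 0 0 0;0 0 0 0", jaw=0)

```text
time: 4.1
tool_pos: [0.4387, -0.2896, 0.0245]
orientation: [179.9, -0.1, -0.0]
contact_force: [0.0, -0.1, 0.7]
opening: 0.514
```

>>> drive_tool(plan="0 0 -15 0;0 0 -40 0;0 0 -80 0;0 0 -110 0;0 0 -110 0")

```text
time: 4.6
tool_pos: [0.4399, -0.2905, 0.1384]
orientation: [179.7, -0.4, -0.0]
contact_force: [-0.3, -0.2, -1.0]
opening: 0.512
```

```bash
python3 -c "
from h import *
go(.6502,-.0091,.133,-4.6)"
```

```text
shift [ 210.2 -281.5    5.4] turn 0.0801 deg 4.6 | now [ 0.4399 -0.2905  0.1384] [179.7  -0.4  -0. ] t 4.6 open 0.5121700770829
```

>>> drive_tool(plan="30 -40 0 0.01;60 -80 0 0.02;90 -120 0 0.04;120 -160 0 0.06;150 -200 0 0.08;180 -240 0 0.08;200 -268 0 0.08;210 -281 0 0.08;210 -281 0 0.08;210 -281 0 0.08")

```text
time: 5.6
tool_pos: [0.6494, -0.0097, 0.1372]
orientation: [179.7, -0.3, -4.6]
contact_force: [0.5, 0.5, -0.5]
opening: 0.511
```

```bash
python3 - <<'E'
from h import *
im=shot('wrist','w2'); P=cloud(im); g=im['pixels'].max(2)
m=((g<75)&(np.abs(P[:,:,2]-.012)<.004)).astype(np.uint8)
n,l,st,c=cv2.connectedComponentsWithStats(m)
for i in range(1,n):
    if st[i,4]<300: continue
    v,u=np.where(l==i); Q=P[v,u]
    Qr=np.array([world(im,a,b,.026) for a,b in zip(u,v)])
    r=cv2.minAreaRect((Qr[:,:2]*1000).astype(np.float32)); print(st[i],np.median(Q[:,2]).round(4),np.round(r[0],1),np.round(r[1],1),round(r[2],1))
go(.6502,-.0091,.0375,-4.6)
E
```

```text
[194 113  15  40 448] 0.013 [708.4  79.3] [10.1 31.5] 85.3
[ 378  130   50  115 4172] 0.013 [647.  -81.8] [ 36.8 101.3] 84.3
[ 99 144  30  90 971] 0.013 [666.8 163.7] [12.8 78.8] 87.8
[ 279  159   69   49 1647] 0.0131 [659.4  -7.5] [58.6 41.2] 88.4
[204 220  47  38 765] 0.0129 [614.2  71.8] [40.7 35.5] 85.2
shift [  0.2  -1.7 100.1] turn -0.0004 deg -0.0 | now [ 0.6494 -0.0102  0.1376] [179.7  -0.3  -4.6] t 5.7 open 0.5162047969168959
```

View pics/w2.png

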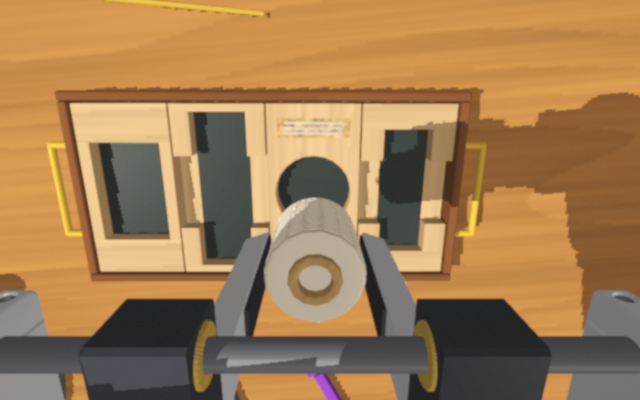

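The wrist view shows the spool held upright over the well (315,185). The wrist-based well centre, about (649, -8) mm, agrees with the top view, so I'm lowering it.

>>> drive_tool(plan="0 -2 30 0;0 -2 60 0;0 -2 80 0;0 -2 90 0;0 -2 97 0;0 -2 100 0;0 -2 101 0;0 -2 101 0;0 -2 101 0")

```text
time: 6.55
tool_pos: [0.6503, -0.0088, 0.0373]
orientation: [179.7, -0.4, -4.6]
contact_force: [0.8, -0.1, -2.2]
opening: 0.511
```

>>> drive_tool(plan="0 0 0 0;0 0 0 0;0 0 0 0;0 0 0 0;0 0 -20 0;0 0 -60 0;0 0 -100 0;0 0 -150 0;0 0 -190 0;0 0 -190 0", jaw=75)

```text
time: 7.55
tool_pos: [0.6508, -0.0079, 0.234]
orientation: [179.7, -0.9, -4.6]
contact_force: [0.5, -0.7, -0.1]
opening: 0.753
```

```bash
python3 - <<'E'
from h import *
im=get_image('top'); P=cloud(im); Q=P[100:210,200:400].reshape(-1,3)
w=shot('wrist','w3'); Pw=cloud(w).reshape(-1,3)
for Q in (Q,Pw):
    m=(Q[:,2]>.045)&(Q[:,2]<.1)&(np.hypot(Q[:,0]-.65,Q[:,1]+.009)<.05); Q=Q[m]; print(m.sum(),cv2.minEnclosingCircle((Q[:,:2]*1000).astype(np.float32)),np.percentile(Q[:,2],[50,98]))
# awl pose in top
P=P[205:275,335:385].reshape(-1,3); A=P[P[:,2]>.015]; r=cv2.minAreaRect((A[:,:2]*1000).astype(np.float32)); print(r)
go(.47,-.113,.25,8.4)
E
```

```text
Traceback (most recent call last):
IndexError: index -1 is out of bounds for axis 0 with size 0
```

```bash
python3 - <<'E'
from h import *
w=shot('wrist','w4'); Q=cloud(w).reshape(-1,3)
m=(Q[:,2]>.045)&(Q[:,2]<.1)&(np.hypot(Q[:,0]-.65,Q[:,1]+.009)<.05); Q=Q[m]; print(m.sum(),cv2.minEnclosingCircle((Q[:,:2]*1000).astype(np.float32)),np.percentile(Q[:,2],[50,98]))
go(.47,-.113,.25,8.4)
E
```

```text
1942 ((649.9058227539062, -7.202263355255127), 24.378976821899414) [0.06937465 0.07312153]
shift [-169.6  119.4  -24. ] turn -0.2272 deg -13.0 | now [ 0.6488 -0.0078  0.2263] [179.7  -0.3  -4.6] t 7.7 open 0.7484932692542358
```

The spool is seated: top at 72–73 mm, centred on the well. Awl next.

>>> drive_tool(plan="-40 28 -24 -0.1;-80 56 -24 -0.2;-120 84 -24 -0.23;-150 106 -24 -0.23;-170 119 -24 -0.23;-170 119 -24 -0.23;-170 119 -24 -0.23", jaw=100)

```text
time: 8.4
tool_pos: [0.4696, -0.1125, 0.2491]
orientation: [179.7, -0.2, 8.5]
contact_force: [-0.4, 0.5, -1.1]
opening: 0.999
```

```bash
python3 - <<'E'
from h import *
w=shot('wrist','w5'); P=cloud(w); Q=P.reshape(-1,3)
m=(w['depth'].ravel()>0)&(np.hypot(Q[:,0]-.46,Q[:,1]+.113)<.08)&(Q[:,2]>.006)&(Q[:,2]<.035)
hi=Q[m&(Q[:,2]>.018)]; r=cv2.minAreaRect((hi[:,:2]*1000).astype(np.float32)); print('handle',len(hi),r, np.percentile(hi[:,2],98), hi.mean(0))
al=Q[m]; r=cv2.minAreaRect((al[:,:2]*1000).astype(np.float32)); print('all',len(al),r)
e,V=np.linalg.eigh(np.cov(hi[:,:2].T)); print(np.degrees(np.arctan2(V[1,1],V[0,1])))
s=w['pixels'][:,:,::-1].copy()
cv2.imwrite('pics/w5b.png',s)
go(.47,-.113,.05,8.4)
E
```

```text
handle 1579 ((464.40240478515625, -111.19570922851562), (92.61070251464844, 26.922935485839844), 7.8546247482299805) 0.029630460852340695 [ 0.47116407 -0.10990394  0.02559524]
all 1693 ((451.2027587890625, -113.05903625488281), (119.34291076660156, 26.988767623901367), 7.991939544677734)
-172.54848468802203
shift [ -0.7  -0.3 199.2] turn 0.0028 deg 0.2 | now [ 0.47   -0.1123  0.2492] [179.7  -0.2   8.6] t 8.4 open 0.9982659279165081
```

View pics/w5b.png

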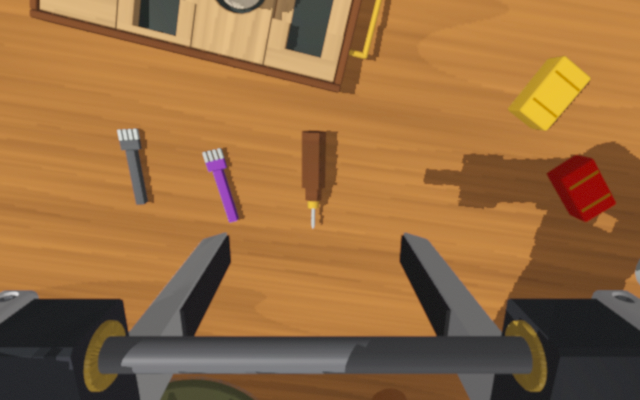

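The wrist view shows the awl at (313,180), handle away from the arm. The fit is 119 mm long, centred at (451, -113), with its axis at 7.9°. I'll grip it 18 mm behind the origin.

```bash
python3 -c "
from h import *
go(.469,-.1106,.006,7.9)"
```

```text
shift [ -1.5  -3.  243.1] turn 0.0115 deg 0.7 | now [ 0.47   -0.1123  0.2492] [179.7  -0.2   8.6] t 8.4 open 0.9982659279165081
```

>>> drive_tool(plan="-1 -3 50 0.01;-1 -3 100 0.01;-1 -3 150 0.01;-1 -3 190 0.01;-1 -3 220 0.01;-1 -3 235 0.01;-1 -3 242 0.01;-1 -3 243 0.01;-1 -3 243 0.01")

```text
time: 9.35
tool_pos: [0.47, -0.1104, 0.0065]
orientation: [179.7, -0.2, 8.0]
contact_force: [0.8, 0.3, -0.3]
opening: 0.998
```

>>> drive_tool(plan="0 0 0 0;0 0 0 0;0 0 0 0;0 0 0 0;0 0 0 0;0 0 0 0;0 0 0 0;0 0 0 0;0 0 0 0;0 0 0 0;0 0 0 0;0 0 0 0", jaw=0)

```text
time: 10.55
tool_pos: [0.47, -0.1104, 0.0065]
orientation: [179.7, -0.2, 8.0]
contact_force: [0.4, -0.0, -0.3]
opening: 0.296
```

>>> drive_tool(plan="0 0 -15 0;0 0 -40 0;0 0 -80 0;0 0 -120 0;0 0 -120 0;0 0 -120 0")

```text
time: 11.15
tool_pos: [0.4696, -0.1099, 0.1267]
orientation: [179.7, -0.3, 8.0]
contact_force: [-0.3, 0.1, -1.7]
opening: 0.292
```

```bash
python3 -c "
from h import *
go(.6735,.0665,.127,-4.6)"
```

```text
shift [ 2.265e+02 -1.462e+02 -1.000e-01] turn 0.2201 deg 12.6 | now [ 0.4696 -0.1099  0.1267] [179.7  -0.3   8. ] t 11.2 open 0.2920644553958501
```

>>> drive_tool(plan="38 -24 -2 0.03;76 -49 -5 0.07;114 -73 -5 0.12;152 -98 -5 0.17;190 -122 -3 0.22;215 -138 0 0.22;226 -146 0 0.22;226 -146 0 0.22;226 -146 0 0.22")

```text
time: 12.05
tool_pos: [0.6722, 0.0658, 0.1252]
orientation: [179.7, -0.2, -4.6]
contact_force: [-0.2, -0.4, -0.9]
opening: 0.295
```

```bash
python3 - <<'E'
from h import *
w=shot('wrist','w6')
go(.6735,.0665,.0185,-4.6)
E
```

```text
shift [  0.7  -1.6 107.4] turn -0.0003 deg -0.0 | now [0.6723 0.0655 0.1259] [179.7  -0.2  -4.6] t 12.1 open 0.2946784455971237
```

View pics/w6.png

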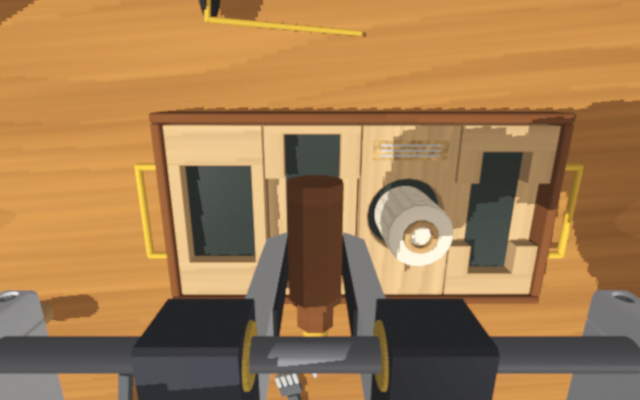

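The wrist view shows the awl held in line with its slot at (313,155), and the spool still in its well. I'm lowering it.

>>> drive_tool(plan="0 -1 30 0;0 -1 60 0;0 -1 80 0;0 -1 92 0;0 -1 100 0;0 -1 104 0;0 -1 106 0;0 -1 107 0;0 -1 107 0")

```text
time: 13.0
tool_pos: [0.673, 0.066, 0.0194]
orientation: [179.7, -0.3, -4.6]
contact_force: [-0.2, -0.4, -0.5]
opening: 0.292
```

>>> drive_tool(plan="0 0 0 0;0 0 0 0;0 0 0 0;0 0 0 0;0 0 -15 0;0 0 -50 0;0 0 -100 0;0 0 -150 0;0 0 -200 0;0 0 -220 0;0 0 -220 0", jaw=45)

```text
time: 14.1
tool_pos: [0.6728, 0.0672, 0.2448]
orientation: [179.8, -0.7, -4.6]
contact_force: [0.2, 0.2, -1.2]
opening: 0.449
```

```bash
python3 - <<'E'
from h import *
w=shot('wrist','w7'); P=cloud(w); Q=P.reshape(-1,3)
a=np.radians(-4.6); c=np.array([.6566,.0677]); D=Q[:,:2]-c
X=D@[np.cos(a),np.sin(a)]; Y=D@[-np.sin(a),np.cos(a)]
m=(np.abs(X)<.064)&(np.abs(Y)<.021)&(Q[:,2]>.018)&(Q[:,2]<.1); print(m.sum(),np.percentile(Q[m,2],[50,98,100]),X[m].min(),X[m].max(),Y[m].min(),Y[m].max())
b=m&(X>0); print('handle top z',np.percentile(Q[b,2],[90,98]))
go(.438,.1015,.20,10)
E
```

```text
1913 [0.03732215 0.04164306 0.04329196] -0.06309237470725161 0.06388351467246638 -0.0205408045133089 0.01518104613464992
handle top z [0.0410538 0.0417071]
shift [-236.5  -15.6   39.6] turn -0.2551 deg -14.6 | now [0.6722 0.0671 0.2416] [179.8  -0.5  -4.6] t 14.2 open 0.4518840744405461
```

The awl is down: handle top at about 41 mm against 40 expected. Iron next.

>>> drive_tool(plan="-40 -2 0 -0.1;-85 -5 10 -0.2;-130 -8 20 -0.25;-175 -11 30 -0.25;-210 -14 38 -0.25;-230 -15 39 -0.25;-236 -15 39 -0.25;-236 -15 39 -0.25", jaw=60)

```text
time: 14.95
tool_pos: [0.4383, 0.1009, 0.2004]
orientation: [179.6, -0.4, 9.7]
contact_force: [1.1, 0.5, -0.6]
opening: 0.597
```

```bash
python3 - <<'E'
from h import *
w=shot('wrist','w8'); P=cloud(w); Q=P.reshape(-1,3); 
m=(w['depth'].ravel()>0)&(np.hypot(Q[:,0]-.438,Q[:,1]-.1015)<.06)&(Q[:,2]>.005)&(Q[:,2]<.02)
q=Q[m]; r=cv2.minAreaRect((q[:,:2]*1000).astype(np.float32)); print(len(q),r,np.percentile(q[:,2],95))
h=w['pixels'].astype(int).reshape(-1,3); g=m&(np.ptp(h,axis=1)<30); q=Q[g]; r=cv2.minAreaRect((q[:,:2]*1000).astype(np.float32)); print(len(q),r)
go(.438,.1015,.003,10)
cv2.imwrite('pics/w8b.png',w['pixels'][:,:,::-1])
E
```

```text
1002 ((434.6405944824219, 105.8771743774414), (91.26094818115234, 21.23375129699707), 9.530194282531738) 0.012522138256254332
915 ((434.63916015625, 105.57166290283203), (91.20075225830078, 21.143753051757812), 9.98284912109375)
shift [ -2.1  -2.1 197.5] turn -0.0051 deg -0.3 | now [0.4389 0.1008 0.2005] [179.6  -0.4   9.7] t 15.0 open 0.6012533601402048
```

View pics/w8b.png

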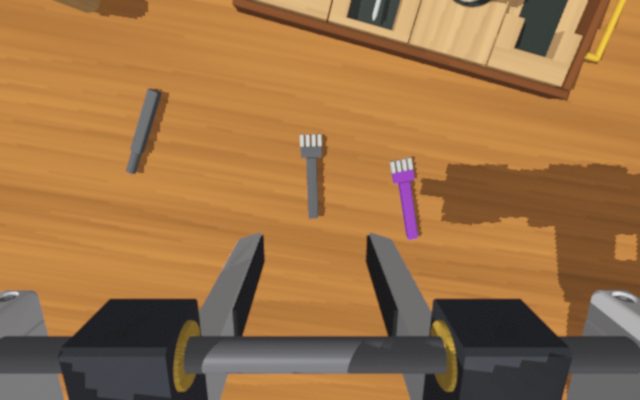

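The wrist view shows the gray four-prong iron at (312,175), with the purple one off to the right at (405,200). The fit is 91×21 mm, centred at (434.6, 105.5), yaw 10°.

```bash
python3 -c "
from h import *
go(.4287,.1043,.003,9.8)"
```

```text
shift [-10.8  -6.4 197.4] turn -0.0016 deg -0.1 | now [0.4389 0.1008 0.2005] [179.6  -0.4   9.7] t 15.0 open 0.6012533601402048
```

>>> drive_tool(plan="-5 -3 50 0;-11 -6 100 0;-11 -6 145 0;-11 -6 175 0;-11 -6 188 0;-11 -6 194 0;-11 -6 197 0;-11 -6 197 0;-11 -6 197 0")

```text
time: 15.9
tool_pos: [0.4292, 0.1039, 0.0041]
orientation: [179.6, -0.5, 9.7]
contact_force: [0.1, 0.3, -0.6]
opening: 0.6
```

>>> drive_tool(plan="0 0 0 0;0 0 0 0;0 0 0 0;0 0 0 0;0 0 0 0;0 0 0 0;0 0 0 0;0 0 0 0;0 0 0 0;0 0 0 0", jaw=0)

```text
time: 16.9
tool_pos: [0.4292, 0.1039, 0.0041]
orientation: [179.6, -0.4, 9.7]
contact_force: [-0.9, -0.3, 1.7]
opening: 0.111
```

>>> drive_tool(plan="0 0 -15 0;0 0 -40 0;0 0 -80 0;0 0 -120 0;0 0 -140 0;0 0 -140 0;0 0 -140 0")

```text
time: 17.6
tool_pos: [0.4277, 0.1046, 0.1434]
orientation: [179.6, -0.4, 9.7]
contact_force: [-0.5, -0.5, -1.6]
opening: 0.111
```

```bash
python3 -c "
from h import *
go(.638,-.0856,.143,-4.6)"
```

```text
shift [175.3 222.9   3.1] turn 0.2497 deg 14.3 | now [0.4277 0.1046 0.1434] [179.6  -0.4   9.7] t 17.6 open 0.11070279961602826
```

>>> drive_tool(plan="28 36 0 0.03;56 71 0 0.07;84 107 0 0.12;112 142 0 0.17;140 178 0 0.22;165 210 1 0.25;175 223 3 0.25;175 223 3 0.25;175 223 3 0.25")

```text
time: 18.5
tool_pos: [0.6368, -0.0854, 0.1411]
orientation: [179.8, -0.3, -4.6]
contact_force: [-0.9, -0.2, -1.2]
opening: 0.111
```

```bash
python3 - <<'E'
from h import *
w=shot('wrist','w9')
go(.638,-.0856,.017,-4.6)
E
```

```text
shift [3.000e-01 1.000e-01 1.249e+02] turn 0.0003 deg 0.0 | now [ 0.6369 -0.085   0.1419] [179.8  -0.4  -4.6] t 18.6 open 0.10878376839197036
```

View pics/w9.png

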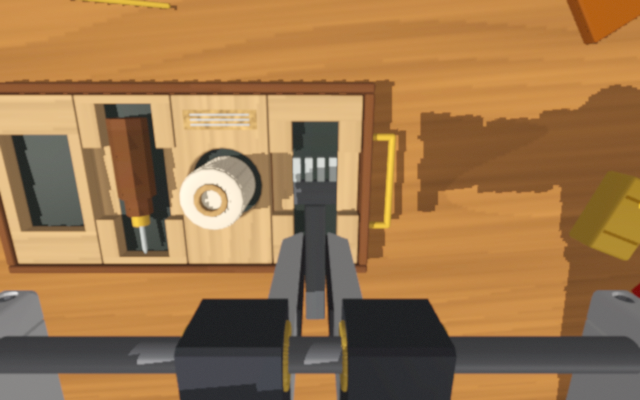

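The wrist view shows the iron aligned over its slot at (315,150), with the awl (130,180) and spool (215,190) well seated. I'm lowering it.

>>> drive_tool(plan="0 0 40 0;0 0 80 0;0 0 100 0;0 0 112 0;0 0 120 0;0 0 124 0;0 0 126 0;0 0 126 0;0 0 126 0")

```text
time: 19.45
tool_pos: [0.6381, -0.0856, 0.0167]
orientation: [179.8, -0.5, -4.6]
contact_force: [-0.1, -0.4, 0.1]
opening: 0.113
```

>>> drive_tool(plan="0 0 0 0;0 0 0 0;0 0 0 0;0 0 0 0;0 0 -15 0;0 0 -50 0;0 0 -100 0;0 0 -150 0;0 0 -190 0;0 0 -190 0;0 0 -190 0", jaw=40)

```text
time: 20.55
tool_pos: [0.6367, -0.0847, 0.2081]
orientation: [179.8, -0.6, -4.6]
contact_force: [-0.7, 0.1, -1.1]
opening: 0.402
```

```bash
python3 - <<'E'
from h import *
w=shot('wrist','w10'); P=cloud(w); Q=P.reshape(-1,3)
a=np.radians(-4.6); c=np.array([.644,-.0864]); D=Q[:,:2]-c
X=D@[np.cos(a),np.sin(a)]; Y=D@[-np.sin(a),np.cos(a)]
m=(np.abs(X)<.05)&(np.abs(Y)<.016)&(Q[:,2]>.017)&(Q[:,2]<.1); print(m.sum(),np.percentile(Q[m,2],[5,50,98,100]),X[m].min(),X[m].max(),Y[m].min(),Y[m].max())
go(.590,-.361,.20,-26)
E
```

```text
1022 [0.01990657 0.02277807 0.02481428 0.02588141] -0.04682747533336027 0.04443439919124595 -0.007831102394662644 0.013087844478173308
shift [-24.1 279.1   7.4] turn 0.3737 deg 21.4 | now [ 0.6363 -0.0847  0.2065] [179.8  -0.4  -4.6] t 20.6 open 0.3990009459763208
```

The iron is down: its top is at about 23–24 mm, level along its length, within ±47 mm of the slot centre. Wax next.

>>> drive_tool(plan="-4 45 0 0.1;-8 92 0 0.2;-12 138 0 0.3;-16 184 2 0.37;-20 230 5 0.37;-23 265 7 0.37;-24 279 7 0.37;-24 279 7 0.37;-24 279 7 0.37", jaw=80)

```text
time: 21.5
tool_pos: [0.5903, -0.3596, 0.1998]
orientation: [180.0, -0.4, -25.8]
contact_force: [-0.7, 0.3, -0.2]
opening: 0.801
```

```bash
python3 - <<'E'
from h import *
w=shot('wrist','w11'); P=cloud(w); Q=P.reshape(-1,3)
m=(w['depth'].ravel()>0)&(np.hypot(Q[:,0]-.59,Q[:,1]+.361)<.06)&(Q[:,2]>.024)&(Q[:,2]<.037)
q=Q[m]; r=cv2.minAreaRect((q[:,:2]*1000).astype(np.float32)); print(len(q),r,np.median(q[:,2]))
x,y=np.array(r[0])/1000
go(x,y,.0195,-26)
E
```

```text
2722 ((591.062255859375, -360.283203125), (41.8304557800293, 69.10009002685547), 63.58587646484375) 0.030380713267466383
shift [ -0.5   0.6 180.6] turn 0.0051 deg 0.3 | now [ 0.5906 -0.3593  0.2001] [180.   -0.4 -25.7] t 21.6 open 0.798228277455059
```

View pics/w11.png

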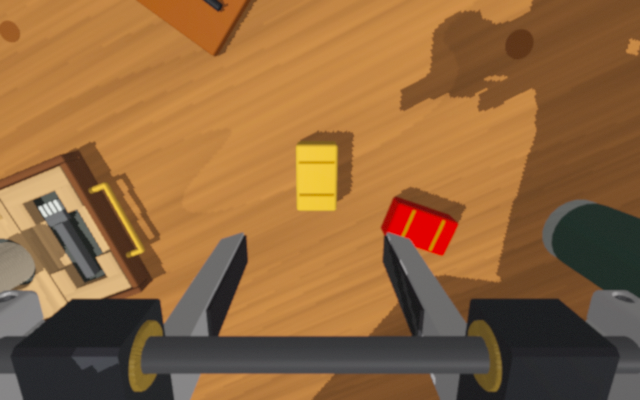

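The wrist view shows the yellow wax square in the jaws at (317,178), and the red bar off to the side at (420,225). The fit is 41.8×69.1 mm at (591, -360).

>>> drive_tool(plan="-1 0 50 0;-1 0 100 0;-1 0 140 0;-1 0 165 0;-1 0 176 0;-1 0 180 0;-1 0 181 0;-1 0 181 0")

```text
time: 22.35
tool_pos: [0.5916, -0.3597, 0.0208]
orientation: [179.9, -0.6, -25.7]
contact_force: [0.0, 0.5, 0.6]
opening: 0.799
```

>>> drive_tool(plan="0 0 0 0;0 0 0 0;0 0 0 0;0 0 0 0;0 0 0 0;0 0 0 0;0 0 0 0;0 0 0 0;0 0 0 0", jaw=0)

```text
time: 23.25
tool_pos: [0.5916, -0.3598, 0.021]
orientation: [179.9, -0.6, -25.7]
contact_force: [-1.3, -1.7, 2.1]
opening: 0.442
```

>>> drive_tool(plan="0 0 -10 0;0 0 -30 0;0 0 -70 0;0 0 -110 0;0 0 -140 0;0 0 -140 0;0 0 -140 0")

```text
time: 23.95
tool_pos: [0.5905, -0.3589, 0.1613]
orientation: [179.9, -0.6, -25.7]
contact_force: [-0.2, -0.4, -0.7]
opening: 0.444
```

```bash
python3 -c "
from h import *
go(.6627,.1460,.16,-4.6)"
```

```text
shift [-153.7 -486.3   -0.8] turn -0.368 deg -21.1 | now [ 0.5905 -0.3589  0.1613] [179.9  -0.6 -25.7] t 23.9 open 0.4441745557658585
```

>>> drive_tool(plan="-10 -32 0 -0.02;-23 -72 0 -0.05;-36 -113 0 -0.09;-49 -154 0 -0.13;-62 -195 0 -0.17;-75 -236 0 -0.21;-88 -278 0 -0.25;-101 -319 0 -0.29;-114 -360 0 -0.33;-127 -401 0 -0.37;-140 -442 0 -0.37;-148 -470 0 -0.37;-154 -486 0 -0.37;-154 -486 0 -0.37;-154 -486 0 -0.37")

```text
time: 25.45
tool_pos: [0.6621, 0.1449, 0.1584]
orientation: [179.7, -0.5, -4.5]
contact_force: [0.1, 0.4, -1.1]
opening: 0.442
```

```bash
python3 - <<'E'
from h import *
w=shot('wrist','w12')
go(.6627,.1460,.0335,-4.6)
E
```

```text
shift [ -0.7  -2.3 125.2] turn 0.0009 deg 0.1 | now [0.6622 0.1444 0.1587] [179.7  -0.5  -4.5] t 25.5 open 0.4412803751092881
```

View pics/w12.png

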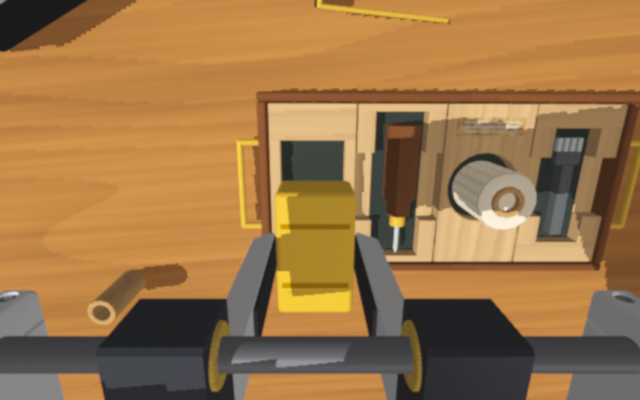

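The wrist view shows the wax level and lined up with its pocket at (313,160). I'm lowering it.

>>> drive_tool(plan="0 -2 40 0;0 -2 80 0;0 -2 100 0;0 -2 112 0;0 -2 119 0;0 -2 123 0;0 -2 125 0;0 -2 126 0;0 -2 126 0")

```text
time: 26.4
tool_pos: [0.6636, 0.1457, 0.0333]
orientation: [179.7, -0.5, -4.5]
contact_force: [0.5, 0.9, -1.0]
opening: 0.442
```

>>> drive_tool(plan="0 0 0 0;0 0 0 0;0 0 0 0;0 0 0 0;0 0 -15 0;0 0 -50 0;0 0 -100 0;0 0 -150 0;0 0 -190 0;0 0 -190 0", jaw=62)

```text
time: 27.4
tool_pos: [0.6635, 0.1472, 0.2317]
orientation: [179.9, -1.2, -4.5]
contact_force: [0.4, 0.4, 0.5]
opening: 0.618
```

>>> drive_tool(plan="-45 0 0 0;-90 0 0 0;-135 0 0 0;-180 0 0 0;-220 0 0 0;-240 0 0 0;-240 0 0 0;-240 0 0 0")

```text
time: 28.2
tool_pos: [0.4246, 0.1662, 0.2274]
orientation: [179.9, -1.2, -4.5]
contact_force: [-0.1, -0.2, 1.1]
opening: 0.621
```

```bash
python3 - <<'E'
from h import *
w=shot('top','t2'); P=cloud(w); Q=P.reshape(-1,3)
a=np.radians(-4.6); c=np.array([.6627,.1457]); D=Q[:,:2]-c
X=D@[np.cos(a),np.sin(a)]; Y=D@[-np.sin(a),np.cos(a)]
m=(np.abs(X)<.042)&(np.abs(Y)<.028)&(Q[:,2]>.033)&(Q[:,2]<.1); print(m.sum(),np.percentile(Q[m,2],[5,50,98]) if m.any() else '',X[m].min(),X[m].max(),Y[m].min(),Y[m].max())
for n in ('empty_core','punch'): print(n,[np.round(r['position'],3) for r in landmark_of('top',n)][:2])
cv2.imwrite('pics/t2c.png',cv2.resize(w['pixels'][105:285,130:400,::-1],(780,520),interpolation=cv2.INTER_CUBIC))
E
```

```text
517 [0.03753565 0.04158623 0.04578042] -0.03491041919424218 0.035821647125993505 -0.022895774508038706 0.01998746215496581
empty_core [array([ 0.573,  0.346, -0.001]), array([ 0.64 , -0.091,  0.012])]
punch []
```

View pics/t2c.png

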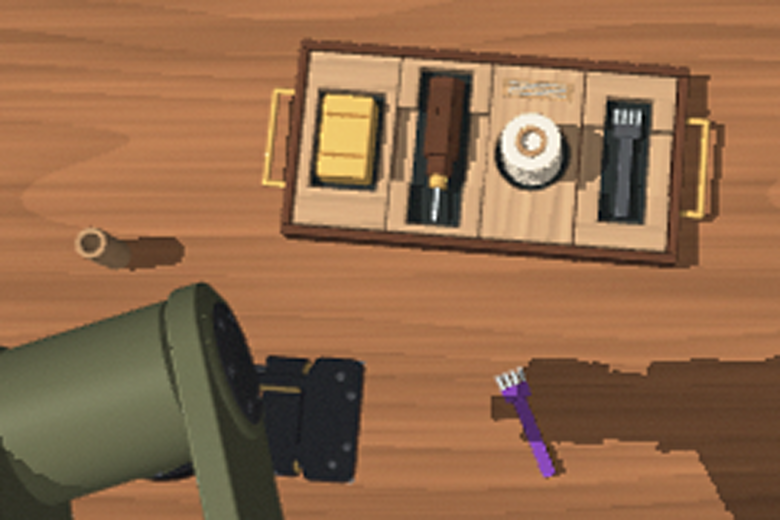

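The final crop shows all four pieces in their pockets: wax (347,138), awl (440,145), spool (533,150), iron (625,160). The core is untouched at (95,243). The wax top is at 41.6 mm against 42 expected.

```bash
python3 -c "
from cell import *
print(hand_in())"
```

```text
the job is handed in; nothing more can be done
None
```

The kit is in its caddy and the job is handed in, at about 28 s on the robot's clock. I placed the pieces in the order you listed: spool, awl, iron, wax.

| Piece | Measured top height | Expected if fully down |
|---|---|---|
| Spool | about 73 mm | 72 mm |
| Awl handle | about 41–42 mm | 40 mm |
| Pricking iron | about 23–24 mm | 23 mm |
| Wax bar | 41.6 mm | 42 mm |

- **Pieces in place:** all four lie inside their pockets in the last top view. None of the force readings I saw was above about 3 N.
- **Left alone:** I never reached for the empty core, the punch, the purple iron or the red bar. The core measured unmoved at the end, within the network's accuracy, and the purple iron showed in place.
- **Not confirmed:** the punch was hidden under the arm in the last picture and the network reported nothing for it. It was lying undisturbed in the wrist picture taken before the iron was picked up. The red bar was outside the last crop I viewed; it was last seen undisturbed just before the wax was picked up.

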